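# Clip the spice shelf into its slotted post

## Task

The small spice shelf has been taken off its stand for wiping and waits on the counter: hook its two claws into the top pair of slots of the upright steel post, then press the shelf down until the catch inside the post has snapped over the claws and it sits fully home. The sheet metal bends easily, so feel your way and do not force it, and leave the jar, the pepper mill and the salt shaker where they stand.

Things in the scene. Friction and masses are not known exactly. Their poses are not given: they have to be found in the camera images.
- rack: Spice stand, fixed: dark wooden foot 150 x 150 x 18 mm; in a clamp socket on it a hollow steel post, 60 mm wide (y), 34 mm deep (x). Origin: on the counter under the foot's middle; x points from front to back, y left, z up. The post's slotted face looks to -x and lies at x = +30 mm. It is 4 mm sheet, smooth, rigid, with two columns of upright slots at y = -15 and +15 mm.
- rack_seat (a point): Point of the stand on the slotted face, midway between the two TOP slots, 215 mm over the counter: the nominal height of their bottom edges. The post is clamped by hand, so it and its slots truly stand up to 6 mm higher or lower than this; the pose does not tell, feel for it. Claws pushed at the sheet beside a slot with more than 25 N mark it. Axes as the rack.
- rack_slots (a point): Middle of the top pair of slots at nominal height (231.5 mm over the counter, true height up to 6 mm off, with the post). Each slot is 12 mm wide and 33 mm high. Two more rows lie 70 and 140 mm lower and have no catch. The post's top is 10 mm above the top slots (nominally 258 mm over the counter).
- catch (a joint): How far the sprung catch hidden behind the top slots is pushed back, m: 0 at rest. The claw tips meet its ramp 15 to 20 mm above home, have wedged it back by 2.5 to 4.5 mm at 10 mm above home, then rub down along it, and 1.5 mm above home it snaps out to 0 over them. The shelf's weight does not do it: pressing close to the post takes 6 to 18 N at the most.
- shelf: Loose clip-in shelf, 0.35 to 0.57 kg, standing on its underside: dark steel tray 90 mm deep (x), 130 wide (y), 24 high; at the rear edge a back plate 64 wide, 118 high; a pale wooden board 12 mm thick stands fore and aft in the middle; two claws behind. Origin: centre of the underside, x to the back (claws), y left, z up. The plate's rear face is at x = +45 mm.
- shelf_claws (a point): Point on the plate's rear face midway between the two claws (8 mm wide, at y = -15 and +15 mm), level with the underside of their necks (necks 8 mm high), 70 mm above the shelf's underside. Home: necks resting on the slots' bottom edges, plate within 2 mm of the face; this point is then at rack_seat but for that play and the post's unknown height.
- shelf_tips (a point): Midway between the round claw tips, at their lowest: 22 mm below the necks' undersides; the hooks leave a 5.5 mm gap to the plate and reach 13.5 mm behind it. To go in, the claws must be 22 to 25 mm above home (tips above the slots' bottom edges, necks below the top edges); then they drop behind the face on to the catch.
- shelf_grip (a point): Point inside the wooden board, 90 mm above the shelf's underside and 48 mm in front of the plate's rear face: hold it here from above, across the 12 mm. The board's top is 15 mm higher; it is straight for 24 mm before and 44 mm behind this point. The lip begins 26 mm behind it. Nothing else stands within 50 mm on either side above the 24 mm rims.
- lip: Folded steel lip along the top of the back plate, part of the shelf (22 mm in x, 64 mm in y): the place to press down, as straight above the claws as may be. Origin: middle of its top face, 118 mm above the shelf's underside, 11 mm in front of the plate's rear face; axes as the shelf. At home it is about 5 mm above the top of the post. It bends if pressed with more than 30 N.
- red_cap_jar: Spice jar with a red cap, 46 mm across, 97 mm high, standing on the stand's foot, in front of the post and left of the middle. Origin: centre of its underside. To be left alone.
- pepper_mill: Dark wooden pepper mill, 58 mm across, 160 mm high, on the counter. Origin: centre of its underside. To be left alone.
- salt_shaker: Glass salt shaker with a pale metal cap, 44 mm across, 90 mm high, on the counter. Origin: centre of its underside. To be left alone.

How it is judged (in metres and radians):
On the way, in this order (a step that is already met when the one before it is completed fails the run):
1. both claws are through the top slots and hooked behind the face, the shelf not yet pressed home (x of shelf_claws in the frame of rack_seat between -0.004 and 0.003 m and y of shelf_claws in the frame of rack_seat between -0.004 and 0.004 m and z of shelf_claws in the frame of rack_seat between 0.0074 and 0.038 m and angle between the z axis of shelf and the z axis of rack, either way round below 0.08 rad and angle between the y axis of shelf and the y axis of rack, either way round below 0.08 rad), for 0.1 s.
2. pressed down past the catch: the shelf is home and the catch has snapped back over the claws (x of shelf_claws in the frame of rack_seat between -0.004 and 0.003 m and y of shelf_claws in the frame of rack_seat between -0.004 and 0.004 m and z of shelf_claws in the frame of rack_seat between -0.0074 and 0.0074 m and angle between the z axis of shelf and the z axis of rack, either way round below 0.08 rad and angle between the y axis of shelf and the y axis of rack, either way round below 0.08 rad and value of joint catch below 0.001 m), for 0.2 s.
At the end, for the whole second after the job is handed in: The shelf rests on the stand alone, locked: shelf_claws at rack_seat within 4 mm in front, 3 mm behind, 4 mm sideways and 7.4 mm in height (the post varies by 6 mm; unlocked it stands about 15 mm too high), square to the stand within 0.08 rad, catch back at rest (under 1 mm) (all of step 2 and linear speed of shelf below 0.02 m/s and angular speed of shelf below 0.1 rad/s and contact force between shelf and rack above 1 N); the robot touches nothing.
It fails at once if the claws are pushed against the post with more than 25 N before they are in the slots (plate still over 5 mm in front of the face) (contact force between shelf and rack above 25 N and x of shelf_claws in the frame of rack_seat below -0.005 m).
It fails at once if the lip is pressed with more than 30 N (contact force between lip and anything else above 30 N).
It fails at once if shelf and stand are forced together or struck: over 80 N, all their contacts added up (contact force between shelf and rack above 80 N).
It fails at once if the jar, the pepper mill or the salt shaker is moved more than 15 mm or tipped (distance of any of red_cap_jar, pepper_mill, salt_shaker from where it was at the start of the episode above 0.015 m or angle between any of red_cap_jar, pepper_mill, salt_shaker's own z axis and vertical above 0.2 rad).
It also fails if it takes over 67 s, if anything falls off the work surface, if the arm or the gripper's body presses on something with over 40 N, if the wrist force passes 120 N, or if a joint passes its speed limit or range.

## Robot

A 6-joint arm with a two-finger parallel gripper is mounted at the origin on a cart in front of the work surface, level with it; the furniture and walls round the work are solid. World frame = base frame: x ahead of the robot, y to its left, z up, the work surface at z = 0. Lengths are in m, angles in degrees, forces in N, time in s.
With the tool pointing down it reaches from about 0.375 to 0.9 m from the base axis. Payload 3.1 kg.
Tool frame: the origin (TCP) lies midway between the tips of the shut fingers; the grasp point (between the pads) lies bot.hold_point_z behind it (bot.hold_point_z is the distance from the TCP to the grasp point, in m); z points along the fingers, y is the direction in which the jaws open and shut (so a half turn about z gives the same grasp; the last joint's range is limited). The gripper opens to 87 mm and grips with 3 to 60 N. Pads are 19 mm wide; open, the fingers measure 117 mm over their backs; the gripper's body (75 mm by 190 mm) begins 51 mm behind the grasp point.
Start: joints at [53.085, 30.224, 82.088, -0, 67.689, -10.227], TCP at [0.281, 0.558, 0.223] pointing down, gripper open.
Joint ranges: [-176.69, 176.69], [-43.24, 126.21], [12.49, 139.97], [-82, 262], [0, 151.66], [-163.58, 163.58]. Speed limits (degrees/s): [159.86, 159.86, 180, 180, 180, 180].

## Interface

Orientations are given as a 3x3 rotation matrix whose columns are the frame's x, y, z axes.
In Python, from rig import bot, vision, hand_in gives the robot as it stands. The module is installed in compiled form; this text tells all that it offers.
- The arm moves only by the shell command python3 -m handwheel 'ROWS'. ROWS is JSON, a list of rows, each an object of numbers: "hand": the gripper's target within -1 to 1 (fully open at 1, half-way at 0, shut at -1); "dx", "dy", "dz": the shift along the world's x, y, z in cm; "wx", "wy", "wz": the turn, a rotation vector about the world's x, y, z in rad. In form: [{"hand": .., "dx": .., "dy": .., "dz": .., "wx": .., "wy": .., "wz": ..}, ...]. A call has 1 to 10 rows; each row shifts and turns the commanded pose from where the row before left it; what a row does not reach is not made up. A row lasts 1/10 s, in which the tool goes at most 50 mm and 8.59 degrees, less where a joint would pass 70% of its speed; a pose out of reach is approached as far as the arm can. A call with a gripper value outside its range is refused whole. The fingers move at their own pace and stop on an object; the grip force is fixed at half the most. Time passes only in rows, so rows that do not move let the fingers close. It gives the time, the measured TCP pose, the force and the opening at its end, in the units of the state.
- bot.read_state(): the state, without advancing time (a new reading comes with each control period).
- vision.capture(name): name is "side" or "top" or "wrist"; returns (picture, depth): 480x640x3 uint8, red, green, blue; 480x640 float32, m along the optical axis (not along the pixel's ray), 0 where there is no reading.
- vision.get_calibration(name): a dict with "fx", "fy", "cx", "cy" (pixels), "rvec" (rotation vector, rad) and "tvec" (3), from world to camera coordinates, as OpenCV has them. Camera axes: x right, y down, z forward; pixel columns grow to the right and rows downward; lengths in m; the calibration is good to about 2 mm. A picture is of the moment at which its call begins: read the wrist's pose just before it. get_calibration takes no time and is no camera call; for the wrist camera it gives the pose at the moment of the call.
- hand_in(): hands the job in, once; it reports no verdict.
The state is a dict: "time_s": time; "joint_positions": joint angles; "qvel": joint speeds; "tau": joint torques, N m; "position": TCP position; "tcp_rot": TCP orientation; "force": force on the tool from outside, world axes, zero at the start; "moment": the same for the moment, N m; "opening": opening from 0.0 (shut) to 1.0 (fully open).
Only numpy, scipy, OpenCV 4.12 (cv2) and the standard library are available. Lean on these libraries where they do the work, as an engineer would, in place of code of your own. Each camera call takes 0.05 s, during which the arm holds its last target.

## Working session

There is one attempt and no reset: what is moved stays moved. The work goes in short steps, Python scripts to look and compute and a shell command to move; the robot and the scene stay as the last step left them, time stands still between calls to the robot, and variables do not carry over. Pictures are saved under pics/ and viewed, and the job is handed in when it is done.

```bash
mkdir -p pics; python3 - <<'E'
from rig import bot, vision
import cv2, numpy as np
s=bot.read_state(); print(s['time_s'],s['position'],s['tcp_rot'],s['force'],s['opening'],bot.hold_point_z)
for n in ['side','top','wrist']:
    c=vision.get_calibration(n); print(n,c)
    p,d=vision.capture(n); cv2.imwrite(f'pics/{n}0.png',p[:,:,::-1]); np.savez(f'{n}0.npz',p=p,d=d,K=np.array([c['fx'],c['fy'],c['cx'],c['cy']]),rvec=np.array(c['rvec']),tvec=np.array(c['tvec']))
E
```

```text
0.0 [0.28023587 0.55781141 0.22156762] [[-8.93466500e-01  4.49127971e-01 -1.29605242e-03]
 [ 4.49129691e-01  8.93464838e-01 -1.76180485e-03]
 [ 3.66701429e-04 -2.15620923e-03 -9.99997608e-01]] [ 0.63857653 -0.00595789 -0.69701756] 1.0049786002446466 0.0187
side {'fx': 439.2259147309079, 'fy': 439.2259147309079, 'cx': 317.4701453166107, 'cy': 233.20242557731882, 'rvec': array([ 2.11422174, -1.68066354,  0.45797488]), 'tvec': array([-0.13769903,  0.52232369,  0.74070057])}
top {'fx': 438.20880606243367, 'fy': 438.20880606243367, 'cx': 318.62361375732075, 'cy': 247.23692638392967, 'rvec': array([ 2.17433177, -2.21063295,  0.06512773]), 'tvec': array([-0.02272378,  0.5246616 ,  0.98820758])}
wrist {'fx': 339.6434266624551, 'fy': 339.6434266624551, 'cx': 322.46346694198775, 'cy': 240.26268539564506, 'rvec': array([-2.48500207, -1.53070535, -0.19395674]), 'tvec': array([-0.62338924, -0.02896884,  0.39014422])}
```

View pics/side0.png

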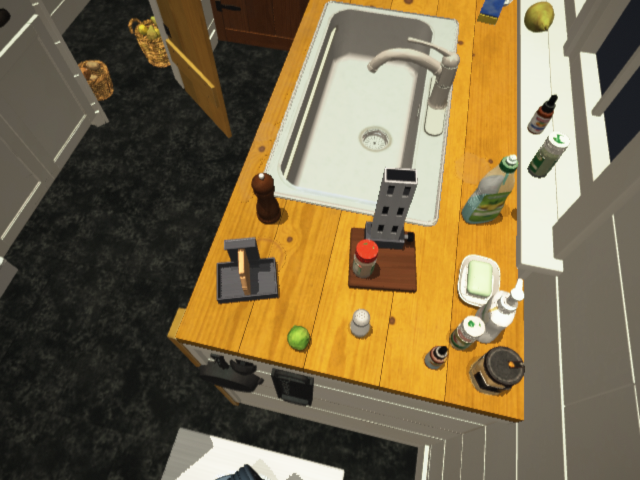

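View pics/top0.png

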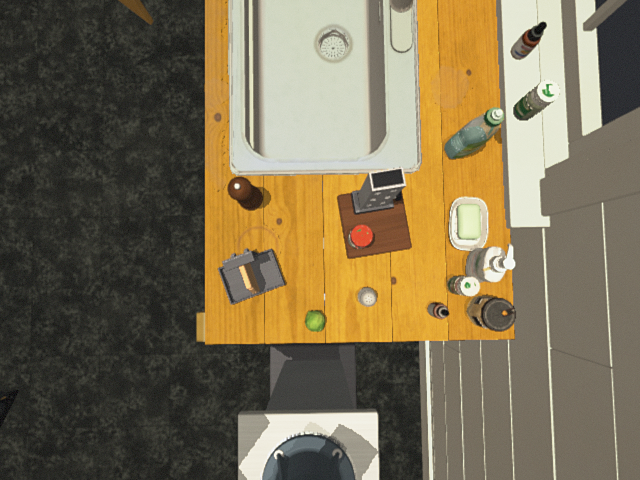

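View pics/wrist0.png

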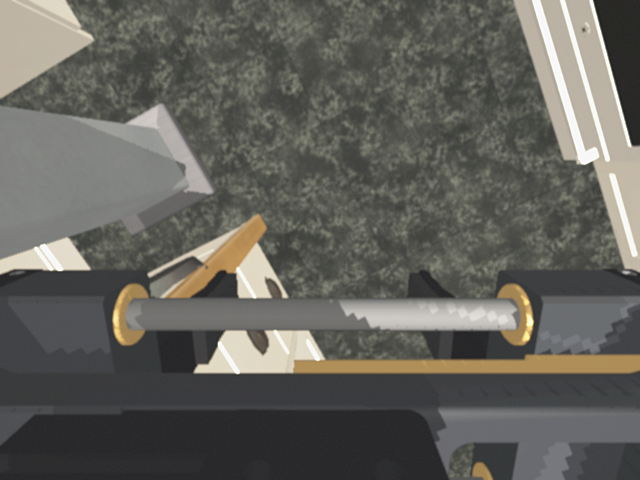

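Side view: the shelf is at about (247,275), the stand at (385,255), the mill at (265,200), the shaker at (360,322) and the jar at (366,258). The top view shows the claws pointing up the image towards +x, and the post face looking back at the robot. Next I measure from both views.

```bash
cat > h.py <<'E'
import numpy as np, cv2
def load(n):
    z=np.load(n+'.npz'); return z['p'],z['d'],z['K'],z['rvec'],z['tvec']
def cloud(n):
    p,d,K,r,t=load(n); R=cv2.Rodrigues(r)[0]
    v,u=np.mgrid[0:480,0:640]
    X=np.stack([(u-K[2])/K[0]*d,(v-K[3])/K[1]*d,d],-1)
    W=(X-t)@R   # R^T (X-t)
    W[d<=0]=np.nan
    return p,W
def ray(n,u,v,z):
    p,d,K,r,t=load(n);R=cv2.Rodrigues(r)[0]
    o=-R.T@t; w=R.T@np.array([(u-K[2])/K[0],(v-K[3])/K[1],1]); return o+w*(z-o[2])/w[2]
def proj(n,P):
    p,d,K,r,t=load(n)
    q=cv2.projectPoints(np.float64(P).reshape(-1,3),r,t,np.array([[K[0],0,K[2]],[0,K[1],K[3]],[0,0,1.]]),None)[0]
    return q[:,0]
E
python3 - <<'E'
from h import *
np.set_printoptions(precision=4,suppress=True)
for n,pts in [('top0',dict(shelfboard=(248,277),trayfront=(262,292),table=(300,200),foot=(385,240),jar=(361,236),posttop=(390,178),mill=(238,185),salt=(369,294),lip=(244,255))),('side0',dict(board=(244,265),lip=(240,245),foot=(395,270),post=(396,215),posttop=(400,172),jar=(367,246),mill=(263,180),salt=(361,314),table=(320,250)))]:
    p,W=cloud(n)
    for k,(u,v) in pts.items(): print(n,k,W[v,u],p[v,u])
p,W=cloud('top0')
# foot rect: points at z~18mm brown
def rect(m,n,z):
    c=max(cv2.findContours(m.astype(np.uint8),0,2)[0],key=cv2.contourArea); b=cv2.boxPoints(cv2.minAreaRect(c)); 
    print(n,b.tolist()); q=np.array([ray('top0',u,v,z) for u,v in b]); print(q,'mid',q.mean(0),'sides',np.linalg.norm(q[1]-q[0]),np.linalg.norm(q[2]-q[1]),'ang',np.degrees(np.arctan2(*(q[1]-q[0])[1::-1])))
sub=np.zeros((480,640),bool); sub[160:270,330:420]=1
f=sub&(abs(W[...,2]-.018)<.007)&(p[...,0]<140); rect(f,'foot',.018)
t=sub&(W[...,2]>.235); rect(t,'posttop',.258)
sub[:]=0; sub[245:305,215:290]=1
for lo,hi in[(.008,.04),(.09,.11),(.11,.13)]:
    rect(sub&(W[...,2]>lo)&(W[...,2]<hi),f'shelf{lo}',(lo+hi)/2)
E
```

```text
top0 shelfboard [0.4595 0.1169 0.1016] [142 107  72]
top0 trayfront [0.4248 0.0976 0.0276] [116 106 102]
top0 table [ 0.6368  0.0104 -0.0019] [219 157  50]
top0 foot [ 0.5381 -0.1835  0.0176] [128  81  55]
top0 jar [ 0.54   -0.1188  0.118 ] [225  86  52]
top0 posttop [ 0.6294 -0.1579  0.2585] [57 53 52]
top0 mill [0.6412 0.1257 0.1619] [247 242 222]
top0 salt [ 0.4194 -0.136   0.0878] [224 212 185]
top0 lip [0.5048 0.1222 0.1179] [130 124 120]
side0 board [0.4553 0.1161 0.1022] [116  83  51]
side0 lip [0.4892 0.133  0.1189] [103  99  97]
side0 foot [ 0.5555 -0.1903  0.019 ] [117  67  37]
side0 post [ 0.6166 -0.1638  0.1437] [102  98  91]
side0 posttop [ 0.6372 -0.1501  0.2559] [28 27 29]
side0 jar [ 0.5478 -0.1184  0.115 ] [232  73  42]
side0 mill [0.6364 0.1249 0.1484] [85 47 24]
side0 salt [ 0.4116 -0.1326  0.09  ] [230 223 201]
side0 table [ 0.5762 -0.0151  0.0002] [221 155  40]
foot [[336.22686767578125, 194.98968505859375], [400.37042236328125, 183.99365234375], [411.3331298828125, 247.94290161132812], [347.1895751953125, 258.9389343261719]]
[[ 0.6437 -0.0739  0.018 ]
 [ 0.6668 
[... 951 characters left out ...]
.4030456542969], [244.35385131835938, 264.1692199707031], [252.45846557617188, 287.1322937011719], [246.12924194335938, 289.3661193847656]]
[[0.4819 0.1379 0.1   ]
 [0.4864 0.1246 0.1   ]
 [0.4383 0.1081 0.1   ]
 [0.4338 0.1213 0.1   ]] mid [0.4601 0.123  0.1   ] sides 0.013985853416779322 0.05090299058676779 ang -71.45421398552554
shelf0.11 [[221.30137634277344, 261.136962890625], [250.67124938964844, 250.123291015625], [254.4520721435547, 260.20550537109375], [225.0821990966797, 271.21917724609375]]
[[0.4929 0.1684 0.12  ]
 [0.5145 0.1081 0.12  ]
 [0.4937 0.1005 0.12  ]
 [0.4722 0.1607 0.12  ]] mid [0.4933 0.1344 0.12  ] sides 0.06400179557716046 0.022129277596272694 ang -70.30095076273447
```

```bash
python3 - <<'E'
import cv2
a=cv2.imread('pics/top0.png'); cv2.imwrite('pics/t_a.png',cv2.resize(a[160:310,215:425],None,fx=3.8,fy=3.8,interpolation=2))
a=cv2.imread('pics/side0.png'); cv2.imwrite('pics/s_a.png',cv2.resize(a[160:310,210:420],None,fx=3.8,fy=3.8,interpolation=2))
E
```

```text
(no output)
```

View pics/t_a.png

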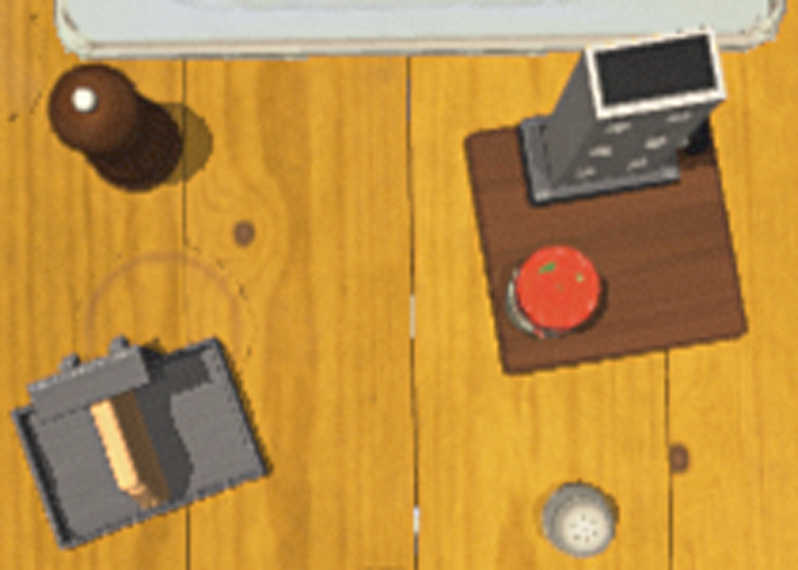

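View pics/s_a.png

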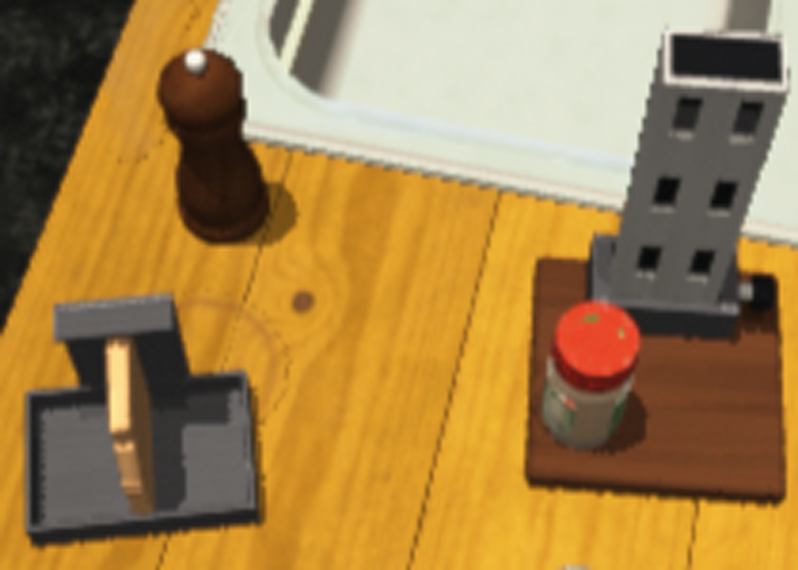

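Foot, post top and shelf agree with the given sizes to about 1 mm. The stand's yaw is about 8.7° and the shelf's about 19.5°. The middle of the face is near (0.610, -0.154), and the grip point is near (0.458, 0.122, 0.09). First I'll feel the post's top with shut fingers to get its true height.

```bash
python3 -m handwheel '[{"hand":-1,"dz":3.5},{"hand":-1,"dz":3.5},{"hand":-1,"dz":3},{"hand":-1,"dx":1.67,"dy":-3.56,"wz":0.1236},{"hand":-1,"dx":1.67,"dy":-3.56,"wz":0.1236},{"hand":-1,"dx":1.67,"dy":-3.56,"wz":0.1236},{"hand":-1,"dx":1.67,"dy":-3.56,"wz":0.1236},{"hand":-1,"dx":1.67,"dy":-3.56,"wz":0.1236},{"hand":-1,"dx":1.67,"dy":-3.56},{"hand":-1,"dx":1.67,"dy":-3.56}]'
python3 -m handwheel '[{"hand":-1,"dx":1.67,"dy":-3.56},{"hand":-1,"dx":1.67,"dy":-3.56},{"hand":-1,"dx":1.67,"dy":-3.56},{"hand":-1,"dx":1.67,"dy":-3.56},{"hand":-1,"dx":1.67,"dy":-3.56},{"hand":-1,"dx":1.67,"dy":-3.56},{"hand":-1,"dx":1.67,"dy":-3.56},{"hand":-1},{"hand":-1},{"hand":-1}]'
```

```text
invalid input
invalid input
```

```bash
python3 -m handwheel '[{"hand":-1,"dx":0,"dy":0,"dz":3.5,"wx":0,"wy":0,"wz":0},{"hand":-1,"dx":0,"dy":0,"dz":3.5,"wx":0,"wy":0,"wz":0},{"hand":-1,"dx":0,"dy":0,"dz":3,"wx":0,"wy":0,"wz":0},{"hand":-1,"dx":1.67,"dy":-3.56,"dz":0,"wx":0,"wy":0,"wz":0.1236},{"hand":-1,"dx":1.67,"dy":-3.56,"dz":0,"wx":0,"wy":0,"wz":0.1236},{"hand":-1,"dx":1.67,"dy":-3.56,"dz":0,"wx":0,"wy":0,"wz":0.1236},{"hand":-1,"dx":1.67,"dy":-3.56,"dz":0,"wx":0,"wy":0,"wz":0.1236},{"hand":-1,"dx":1.67,"dy":-3.56,"dz":0,"wx":0,"wy":0,"wz":0.1236},{"hand":-1,"dx":1.67,"dy":-3.56,"dz":0,"wx":0,"wy":0,"wz":0},{"hand":-1,"dx":1.67,"dy":-3.56,"dz":0,"wx":0,"wy":0,"wz":0}]'
```

```text
time_s: 1.15
position: [0.3977, 0.3077, 0.3224]
tcp_rot: [[-0.988, -0.152, -0.0], [-0.152, 0.988, -0.0], [0.0, -0.0, -1.0]]
force: [0.1, 0.2, 1.2]
opening: 0.175
```

```bash
python3 -m handwheel '[{"hand":-1,"dx":1.66,"dy":-3.55,"dz":0,"wx":0,"wy":0,"wz":0},{"hand":-1,"dx":1.66,"dy":-3.55,"dz":0,"wx":0,"wy":0,"wz":0},{"hand":-1,"dx":1.66,"dy":-3.55,"dz":0,"wx":0,"wy":0,"wz":0},{"hand":-1,"dx":1.66,"dy":-3.55,"dz":0,"wx":0,"wy":0,"wz":0},{"hand":-1,"dx":1.66,"dy":-3.55,"dz":0,"wx":0,"wy":0,"wz":0},{"hand":-1,"dx":1.66,"dy":-3.55,"dz":0,"wx":0,"wy":0,"wz":0},{"hand":-1,"dx":1.66,"dy":-3.55,"dz":0,"wx":0,"wy":0,"wz":0},{"hand":-1,"dx":1.66,"dy":-3.55,"dz":0,"wx":0,"wy":0,"wz":0},{"hand":-1,"dx":1.66,"dy":-3.55,"dz":0,"wx":0,"wy":0,"wz":0},{"hand":-1,"dx":1.66,"dy":-3.55,"dz":0,"wx":0,"wy":0,"wz":0}]'
python3 -m handwheel '[{"hand":-1,"dx":1.66,"dy":-3.55,"dz":0,"wx":0,"wy":0,"wz":0},{"hand":-1,"dx":1.66,"dy":-3.55,"dz":0,"wx":0,"wy":0,"wz":0},{"hand":-1,"dx":1.66,"dy":-3.55,"dz":0,"wx":0,"wy":0,"wz":0},{"hand":-1,"dx":0,"dy":0,"dz":-1.5,"wx":0,"wy":0,"wz":0},{"hand":-1,"dx":0,"dy":0,"dz":-1.5,"wx":0,"wy":0,"wz":0},{"hand":-1,"dx":0,"dy":0,"dz":-1.5,"wx":0,"wy":0,"wz":0},{"hand":-1,"dx":0,"dy":0,"dz":0,"wx":0,"wy":0,"wz":0},{"hand":-1,"dx":0,"dy":0,"dz":0,"wx":0,"wy":0,"wz":0}]'
python3 - <<'E'
from rig import bot, vision
import cv2
p,d=vision.capture('wrist'); cv2.imwrite('pics/w1.png',p[:,:,::-1])
p,d=vision.capture('top'); cv2.imwrite('pics/t1.png',cv2.resize(p[140:280,310:440,::-1],None,fx=4,fy=4))
E
```

```text
time_s: 2.15
position: [0.5638, -0.0473, 0.3222]
tcp_rot: [[-0.988, -0.151, -0.001], [-0.151, 0.988, 0.0], [0.001, 0.0, -1.0]]
force: [0.3, -0.4, 0.0]
opening: 0.008
time_s: 2.95
position: [0.6132, -0.1522, 0.2774]
tcp_rot: [[-0.988, -0.152, -0.001], [-0.152, 0.988, 0.0], [0.001, 0.0, -1.0]]
force: [0.4, -0.5, -1.1]
opening: 0.005
```

View pics/w1.png

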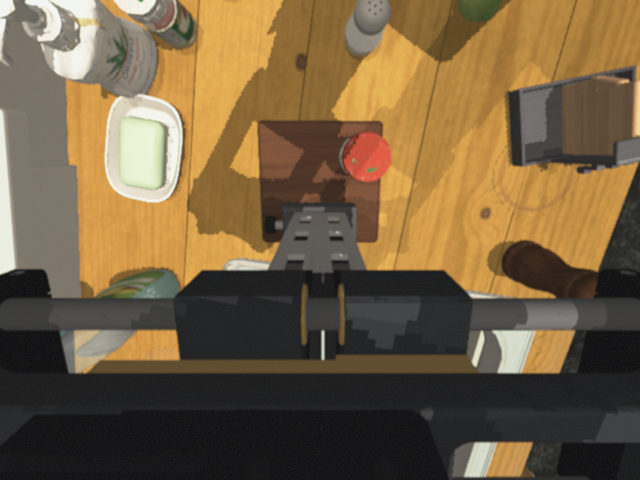

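View pics/t1.png

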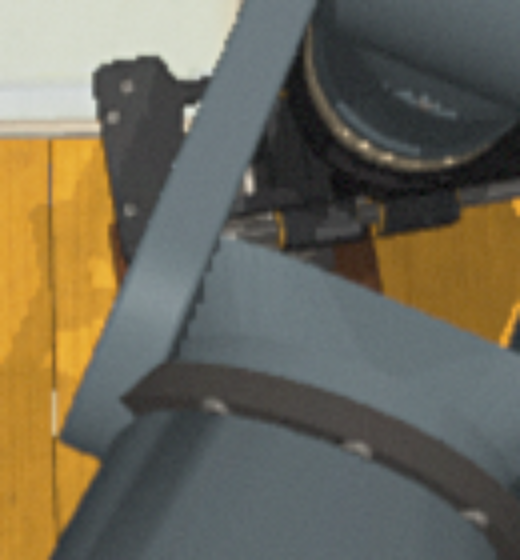

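The wrist view shows the post (columns 282–358, midline about 320) lying centred under the shut fingers (322). Now I lower to touch its top.

```bash
python3 -m handwheel '[{"hand":-1,"dx":0,"dy":0,"dz":-0.4,"wx":0,"wy":0,"wz":0},{"hand":-1,"dx":0,"dy":0,"dz":-0.4,"wx":0,"wy":0,"wz":0},{"hand":-1,"dx":0,"dy":0,"dz":-0.2,"wx":0,"wy":0,"wz":0},{"hand":-1,"dx":0,"dy":0,"dz":0,"wx":0,"wy":0,"wz":0}]'
python3 -m handwheel '[{"hand":-1,"dx":0,"dy":0,"dz":-0.1,"wx":0,"wy":0,"wz":0},{"hand":-1,"dx":0,"dy":0,"dz":-0.1,"wx":0,"wy":0,"wz":0},{"hand":-1,"dx":0,"dy":0,"dz":0,"wx":0,"wy":0,"wz":0}]'
python3 -m handwheel '[{"hand":-1,"dx":0,"dy":0,"dz":-0.1,"wx":0,"wy":0,"wz":0},{"hand":-1,"dx":0,"dy":0,"dz":-0.1,"wx":0,"wy":0,"wz":0},{"hand":-1,"dx":0,"dy":0,"dz":0,"wx":0,"wy":0,"wz":0}]'
```

```text
time_s: 3.45
position: [0.6131, -0.1521, 0.2671]
tcp_rot: [[-0.988, -0.152, -0.001], [-0.152, 0.988, 0.0], [0.001, 0.0, -1.0]]
force: [-0.1, 1.3, 0.8]
opening: 0.003
time_s: 3.75
position: [0.6133, -0.1523, 0.2654]
tcp_rot: [[-0.988, -0.152, -0.0], [-0.152, 0.988, 0.0], [0.0, 0.0, -1.0]]
force: [-0.1, -0.2, 0.5]
opening: 0.002
time_s: 4.05
position: [0.6133, -0.1522, 0.2634]
tcp_rot: [[-0.988, -0.152, -0.0], [-0.152, 0.988, 0.0], [0.0, 0.0, -1.0]]
force: [-0.6, -0.0, 0.0]
opening: 0.003
```

```bash
python3 -m handwheel '[{"hand":-1,"dx":0,"dy":0,"dz":-0.1,"wx":0,"wy":0,"wz":0},{"hand":-1,"dx":0,"dy":0,"dz":-0.1,"wx":0,"wy":0,"wz":0},{"hand":-1,"dx":0,"dy":0,"dz":0,"wx":0,"wy":0,"wz":0}]'
python3 -m handwheel '[{"hand":-1,"dx":0,"dy":0,"dz":-0.1,"wx":0,"wy":0,"wz":0},{"hand":-1,"dx":0,"dy":0,"dz":0,"wx":0,"wy":0,"wz":0}]'
python3 -m handwheel '[{"hand":-1,"dx":0,"dy":0,"dz":-0.1,"wx":0,"wy":0,"wz":0},{"hand":-1,"dx":0,"dy":0,"dz":0,"wx":0,"wy":0,"wz":0}]'
```

```text
time_s: 4.35
position: [0.6132, -0.1522, 0.2613]
tcp_rot: [[-0.988, -0.152, -0.0], [-0.152, 0.988, 0.0], [0.0, 0.0, -1.0]]
force: [0.0, 0.0, 0.1]
opening: 0.003
time_s: 4.55
position: [0.6133, -0.1523, 0.2604]
tcp_rot: [[-0.988, -0.152, -0.0], [-0.152, 0.988, 0.0], [0.0, 0.0, -1.0]]
force: [0.1, 0.3, -0.0]
opening: 0.006
time_s: 4.75
position: [0.6133, -0.1522, 0.2594]
tcp_rot: [[-0.988, -0.152, -0.0], [-0.152, 0.988, 0.0], [0.0, 0.0, -1.0]]
force: [0.2, -0.7, 0.4]
opening: 0.006
```

```bash
python3 -m handwheel '[{"hand":-1,"dx":0,"dy":0,"dz":-0.1,"wx":0,"wy":0,"wz":0},{"hand":-1,"dx":0,"dy":0,"dz":0,"wx":0,"wy":0,"wz":0}]'
python3 -m handwheel '[{"hand":-1,"dx":0,"dy":0,"dz":-0.1,"wx":0,"wy":0,"wz":0},{"hand":-1,"dx":0,"dy":0,"dz":0,"wx":0,"wy":0,"wz":0}]'
python3 -m handwheel '[{"hand":-1,"dx":0,"dy":0,"dz":-0.1,"wx":0,"wy":0,"wz":0},{"hand":-1,"dx":0,"dy":0,"dz":0,"wx":0,"wy":0,"wz":0}]'
```

```text
time_s: 4.95
position: [0.6133, -0.1522, 0.2584]
tcp_rot: [[-0.988, -0.152, -0.0], [-0.152, 0.988, 0.0], [0.0, 0.0, -1.0]]
force: [-0.2, 0.5, 0.7]
opening: 0.008
time_s: 5.15
position: [0.6135, -0.1523, 0.2579]
tcp_rot: [[-0.988, -0.152, 0.0], [-0.152, 0.988, -0.0], [-0.0, -0.0, -1.0]]
force: [-0.6, 0.4, 2.5]
opening: 0.004
time_s: 5.35
position: [0.6135, -0.1523, 0.2578]
tcp_rot: [[-0.988, -0.152, 0.001], [-0.152, 0.988, -0.001], [-0.001, -0.001, -1.0]]
force: [-1.9, 0.8, 6.0]
opening: 0.002
```

Contact at z ≈ 0.258, so the post stands at about nominal height (±1 mm). Now I go to the shelf.

```bash
python3 -m handwheel '[{"hand":0.5,"dx":0,"dy":0,"dz":2.5,"wx":0,"wy":0,"wz":0},{"hand":1,"dx":-1.55,"dy":2.74,"dz":1,"wx":0,"wy":0,"wz":0.063},{"hand":1,"dx":-1.55,"dy":2.74,"dz":0,"wx":0,"wy":0,"wz":0.063},{"hand":1,"dx":-1.55,"dy":2.74,"dz":0,"wx":0,"wy":0,"wz":0.063},{"hand":1,"dx":-1.55,"dy":2.74,"dz":0,"wx":0,"wy":0,"wz":0},{"hand":1,"dx":-1.55,"dy":2.74,"dz":0,"wx":0,"wy":0,"wz":0},{"hand":1,"dx":-1.55,"dy":2.74,"dz":0,"wx":0,"wy":0,"wz":0},{"hand":1,"dx":-1.55,"dy":2.74,"dz":0,"wx":0,"wy":0,"wz":0},{"hand":1,"dx":-1.55,"dy":2.74,"dz":-1.5,"wx":0,"wy":0,"wz":0},{"hand":1,"dx":-1.55,"dy":2.74,"dz":-2,"wx":0,"wy":0,"wz":0}]'
python3 -m handwheel '[{"hand":1,"dx":-1.55,"dy":2.74,"dz":-2.5,"wx":0,"wy":0,"wz":0},{"hand":1,"dx":0,"dy":0,"dz":-3,"wx":0,"wy":0,"wz":0},{"hand":1,"dx":0,"dy":0,"dz":-2.5,"wx":0,"wy":0,"wz":0},{"hand":1,"dx":0,"dy":0,"dz":0,"wx":0,"wy":0,"wz":0},{"hand":1,"dx":0,"dy":0,"dz":0,"wx":0,"wy":0,"wz":0}]'
python3 - <<'E'
from rig import bot, vision
import cv2,numpy as np
print(bot.read_state()['position'])
c=vision.get_calibration('wrist'); 
p,d=vision.capture('wrist'); cv2.imwrite('pics/w2.png',p[:,:,::-1])
np.savez('w2.npz',p=p,d=d,K=np.array([c['fx'],c['fy'],c['cx'],c['cy']]),rvec=np.array(c['rvec']),tvec=np.array(c['tvec']))
p,d=vision.capture('side'); cv2.imwrite('pics/s2.png',cv2.resize(p[160:310,180:390,::-1],None,fx=3.8,fy=3.8))
E
```

```text
time_s: 6.35
position: [0.4742, 0.0953, 0.2572]
tcp_rot: [[-0.942, -0.334, 0.004], [-0.334, 0.942, -0.0], [-0.004, -0.001, -1.0]]
force: [0.1, 0.2, -0.1]
opening: 0.836
time_s: 6.85
position: [0.4586, 0.1217, 0.1767]
tcp_rot: [[-0.942, -0.335, -0.0], [-0.335, 0.942, 0.0], [0.0, 0.0, -1.0]]
force: [0.4, 0.5, -0.1]
opening: 0.996
[0.45860249 0.12168666 0.1766663 ]
```

View pics/w2.png

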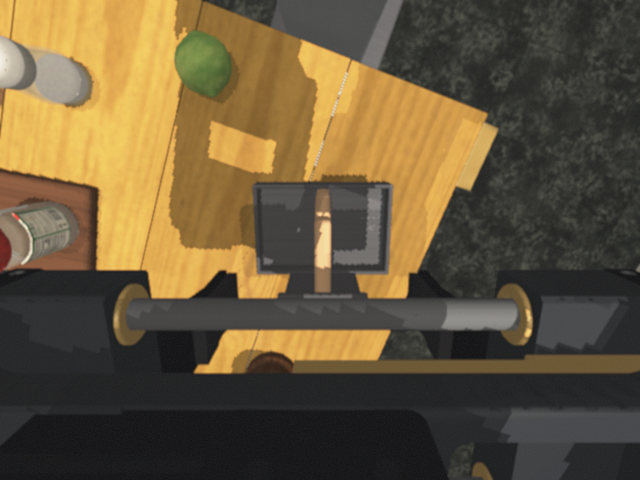

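View pics/s2.png

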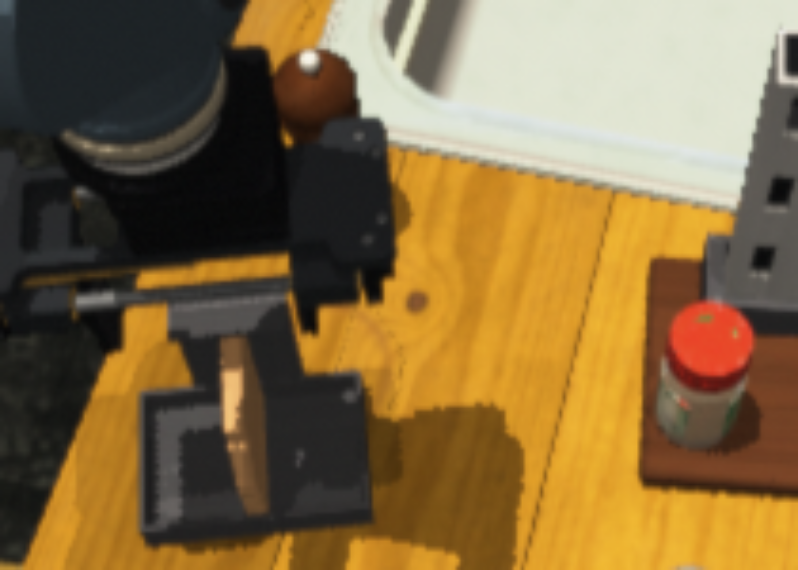

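In the wrist view the board (column about 322) is centred between the fingers and the tray is square to the image. I lower and grip.

```bash
python3 -m handwheel '[{"hand":1,"dx":0,"dy":0,"dz":-2.5,"wx":0,"wy":0,"wz":0},{"hand":1,"dx":0,"dy":0,"dz":-2.5,"wx":0,"wy":0,"wz":0},{"hand":1,"dx":0,"dy":0,"dz":-2.5,"wx":0,"wy":0,"wz":0},{"hand":1,"dx":0,"dy":0,"dz":-2,"wx":0,"wy":0,"wz":0},{"hand":1,"dx":0,"dy":0,"dz":-1,"wx":0,"wy":0,"wz":0},{"hand":1,"dx":0,"dy":0,"dz":0,"wx":0,"wy":0,"wz":0}]'
python3 -m handwheel '[{"hand":-1,"dx":0,"dy":0,"dz":0,"wx":0,"wy":0,"wz":0},{"hand":-1,"dx":0,"dy":0,"dz":0,"wx":0,"wy":0,"wz":0},{"hand":-1,"dx":0,"dy":0,"dz":0,"wx":0,"wy":0,"wz":0},{"hand":-1,"dx":0,"dy":0,"dz":0,"wx":0,"wy":0,"wz":0},{"hand":-1,"dx":0,"dy":0,"dz":0,"wx":0,"wy":0,"wz":0},{"hand":-1,"dx":0,"dy":0,"dz":0,"wx":0,"wy":0,"wz":0},{"hand":-1,"dx":0,"dy":0,"dz":0,"wx":0,"wy":0,"wz":0},{"hand":-1,"dx":0,"dy":0,"dz":0,"wx":0,"wy":0,"wz":0},{"hand":-1,"dx":0,"dy":0,"dz":0,"wx":0,"wy":0,"wz":0},{"hand":-1,"dx":0,"dy":0,"dz":0,"wx":0,"wy":0,"wz":0}]'
```

```text
time_s: 7.55
position: [0.4587, 0.1215, 0.0714]
tcp_rot: [[-0.943, -0.334, -0.0], [-0.334, 0.943, -0.0], [0.0, 0.0, -1.0]]
force: [0.9, 0.7, -0.2]
opening: 1.0
time_s: 8.55
position: [0.4583, 0.1217, 0.0715]
tcp_rot: [[-0.942, -0.335, -0.0], [-0.335, 0.942, -0.0], [0.0, 0.0, -1.0]]
force: [-0.0, -0.2, 0.1]
opening: 0.172
```

```bash
python3 -m handwheel '[{"hand":-1,"dx":0,"dy":0,"dz":0.5,"wx":0,"wy":0,"wz":0},{"hand":-1,"dx":0,"dy":0,"dz":1.5,"wx":0,"wy":0,"wz":0},{"hand":-1,"dx":0,"dy":0,"dz":2,"wx":0,"wy":0,"wz":0},{"hand":-1,"dx":0,"dy":0,"dz":2.5,"wx":0,"wy":0,"wz":0},{"hand":-1,"dx":0,"dy":0,"dz":2.5,"wx":0,"wy":0,"wz":0},{"hand":-1,"dx":0,"dy":0,"dz":2.5,"wx":0,"wy":0,"wz":0},{"hand":-1,"dx":0,"dy":0,"dz":2.5,"wx":0,"wy":0,"wz":0},{"hand":-1,"dx":0,"dy":0,"dz":2,"wx":0,"wy":0,"wz":0},{"hand":-1,"dx":0,"dy":0,"dz":0.85,"wx":0,"wy":0,"wz":0},{"hand":-1,"dx":0,"dy":0,"dz":0,"wx":0,"wy":0,"wz":0}]'
python3 - <<'E'
from rig import bot, vision
import cv2
print(bot.read_state()['moment'])
p,d=vision.capture('side'); cv2.imwrite('pics/s3.png',cv2.resize(p[100:310,150:430,::-1],None,fx=2.8,fy=2.8))
E
```

```text
time_s: 9.55
position: [0.4583, 0.1217, 0.2405]
tcp_rot: [[-0.942, -0.335, 0.001], [-0.335, 0.942, -0.0], [-0.001, -0.0, -1.0]]
force: [1.0, -0.1, -4.8]
opening: 0.139
[ 0.01903902  0.10213219 -0.02096244]
```

View pics/s3.png

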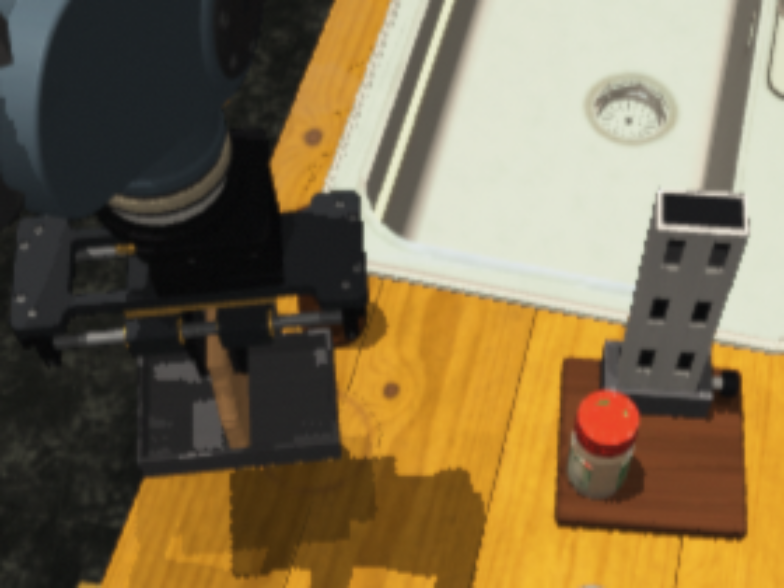

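The shelf is held level and weighs about 4.8 N, but the fingers finished closing only as I lifted. I'll check how high the shelf actually rose.

```bash
python3 - <<'E'
from rig import bot, vision
from h import *
for n in ['side','top','wrist']:
    c=vision.get_calibration(n); p,d=vision.capture(n)
    np.savez(f'{n}3.npz',p=p,d=d,K=np.array([c['fx'],c['fy'],c['cx'],c['cy']]),rvec=np.array(c['rvec']),tvec=np.array(c['tvec']))
    cv2.imwrite(f'pics/{n}3.png',p[:,:,::-1])
print(bot.read_state()['position'],bot.read_state()['opening'])
g=np.array([.4583,.1217]); a=np.radians(19.57); ex=np.array([np.cos(a),np.sin(a)]); ey=np.array([-ex[1],ex[0]])
for n,off in [('side0',0),('side3',.1685),('top0',0),('top3',.1685),('wrist3',.1685)]:
    p,W=cloud(n); q=W[...,:2]-g; sx=q@ex; sy=q@ey; z=W[...,2]-off
    dark=p.max(-1)<135
    # tray floor away from plate & board
    for nm,m in dict(fl_l=(sx>-.03)&(sx<.03)&(sy>.02)&(sy<.05),fl_r=(sx>-.03)&(sx<.03)&(sy<-.02)&(sy>-.05),front=(sx>-.036)&(sx<-.026)&(abs(sy)>.015)&(abs(sy)<.05),lip=(sx>.028)&(sx<.044)&(abs(sy)<.028)).items():
        lo,hi=(.1,.135) if nm=='lip' else (-.015,.04)
        k=m&(z>lo)&(z<hi)
        print(n,nm,k.sum(),np.round(np.median(z[k]),4) if k.any() else None)
E
```

```text
[0.4571175  0.12165085 0.2386064 ] 0.13350127606793336
side0 fl_l 330 0.0047
side0 fl_r 333 0.0046
side0 front 46 0.0047
side0 lip 201 0.1186
side3 fl_l 430 0.0032
side3 fl_r 419 0.0031
side3 front 30 0.0034
side3 lip 0 None
top0 fl_l 304 0.0051
top0 fl_r 337 0.005
top0 front 131 0.005
top0 lip 213 0.1189
top3 fl_l 0 None
top3 fl_r 0 None
top3 front 21 0.0034
top3 lip 0 None
wrist3 fl_l 2508 0.0022
wrist3 fl_r 2505 0.002
wrist3 front 1361 0.0022
wrist3 lip 0 None
```

View pics/wrist3.png

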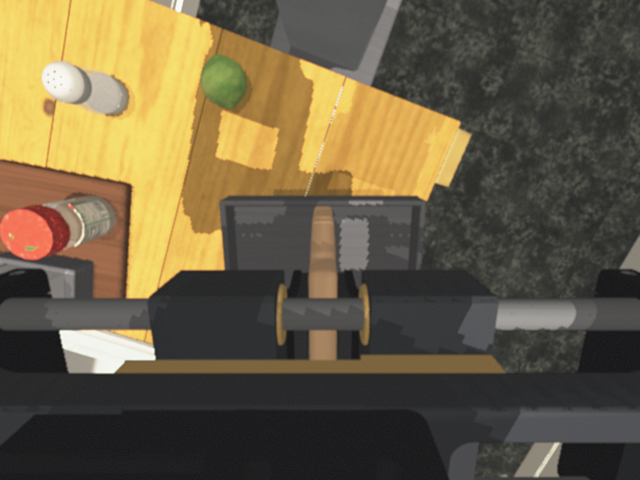

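The depth images put the rise at 167.0 mm and the TCP at 167.1 mm (the arm sags 1.5 mm under load), so the grasp hasn't slipped and the shelf is level. Next I carry it to 30 mm in front of the post.

```bash
python3 -m handwheel '[{"hand":-1,"dx":0.4,"dy":-1,"dz":0.5,"wx":0,"wy":0,"wz":0},{"hand":-1,"dx":0.6,"dy":-2.5,"dz":0.5,"wx":0,"wy":0,"wz":-0.03},{"hand":-1,"dx":0.7,"dy":-3,"dz":0,"wx":0,"wy":0,"wz":-0.04},{"hand":-1,"dx":0.8,"dy":-3,"dz":0,"wx":0,"wy":0,"wz":-0.04},{"hand":-1,"dx":0.8,"dy":-3,"dz":0,"wx":0,"wy":0,"wz":-0.04},{"hand":-1,"dx":0.8,"dy":-3,"dz":0,"wx":0,"wy":0,"wz":-0.04},{"hand":-1,"dx":0.8,"dy":-3,"dz":0,"wx":0,"wy":0,"wz":0},{"hand":-1,"dx":0.8,"dy":-3,"dz":0,"wx":0,"wy":0,"wz":0},{"hand":-1,"dx":0.7,"dy":-3,"dz":0,"wx":0,"wy":0,"wz":0},{"hand":-1,"dx":0.6,"dy":-2.5,"dz":0,"wx":0,"wy":0,"wz":0}]'
python3 -m handwheel '[{"hand":-1,"dx":0.4,"dy":-1.75,"dz":0,"wx":0,"wy":0,"wz":0},{"hand":-1,"dx":0,"dy":0,"dz":0,"wx":0,"wy":0,"wz":0},{"hand":-1,"dx":0,"dy":0,"dz":0,"wx":0,"wy":0,"wz":0},{"hand":-1,"dx":0,"dy":0,"dz":0,"wx":0,"wy":0,"wz":0}]'
cat > snap.py <<'E'
import sys
from rig import bot, vision
from h import *
np.set_printoptions(precision=4,suppress=True)
t=sys.argv[1]
for n in sys.argv[2:]:
    c=vision.get_calibration(n); p,d=vision.capture(n)
    np.savez(f'{n}{t}.npz',p=p,d=d,K=np.array([c['fx'],c['fy'],c['cx'],c['cy']]),rvec=np.array(c['rvec']),tvec=np.array(c['tvec']))
    cv2.imwrite(f'pics/{n}{t}.png',p[:,:,::-1])
s=bot.read_state(); print(s['time_s'],s['position'],s['force'],s['moment'],s['tcp_rot'][:,0])
E
python3 snap.py 4 side top wrist; python3 -c "
import cv2
a=cv2.imread('pics/side4.png');cv2.imwrite('pics/s4z.png',cv2.resize(a[130:310,280:480],None,fx=3.3,fy=3.3,interpolation=2))
a=cv2.imread('pics/top4.png');cv2.imwrite('pics/t4z.png',cv2.resize(a[130:310,280:480],None,fx=3.3,fy=3.3,interpolation=2))"
```

```text
time_s: 10.75
position: [0.5285, -0.1511, 0.2495]
tcp_rot: [[-0.989, -0.15, -0.001], [-0.15, 0.989, -0.001], [0.001, -0.0, -1.0]]
force: [-0.3, -0.3, -5.3]
opening: 0.14
time_s: 11.15
position: [0.5316, -0.1646, 0.2497]
tcp_rot: [[-0.988, -0.151, -0.002], [-0.151, 0.988, 0.001], [0.001, 0.002, -1.0]]
force: [0.1, -0.2, -5.6]
opening: 0.135
11.3 [ 0.5321 -0.1647  0.2501] [ 0.2081  0.1854 -4.7556] [0.0438 0.0388 0.04  ] [-0.9884 -0.152   0.0003]
```

View pics/s4z.png

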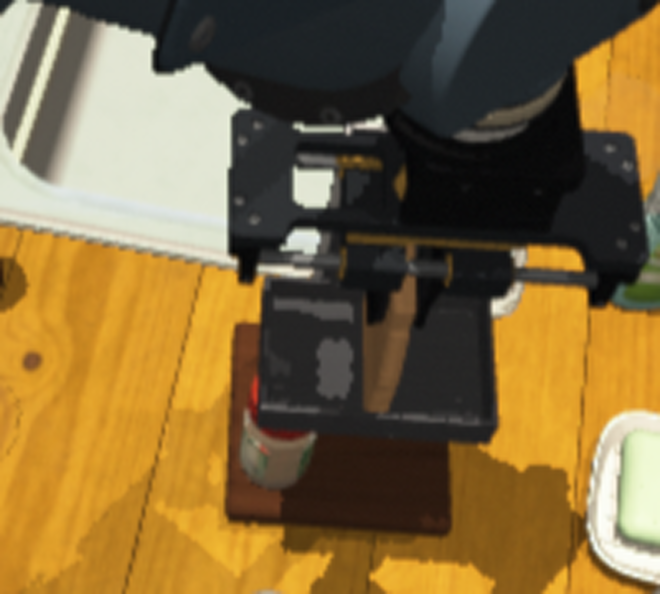

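View pics/t4z.png

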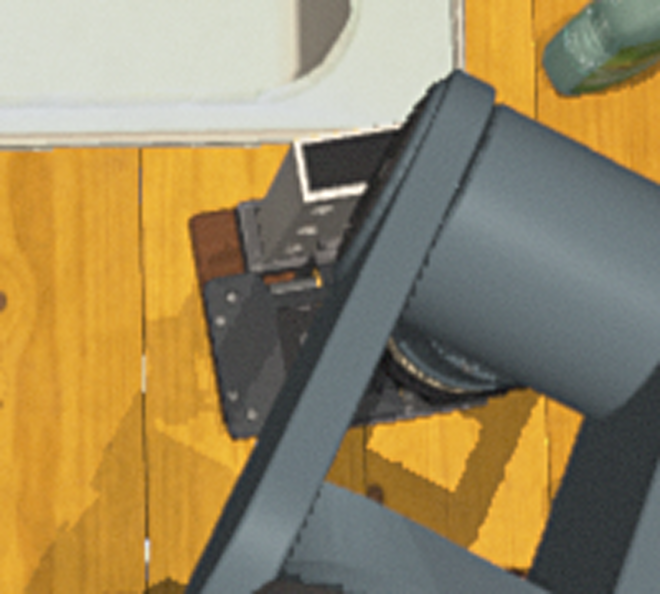

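View pics/wrist4.png

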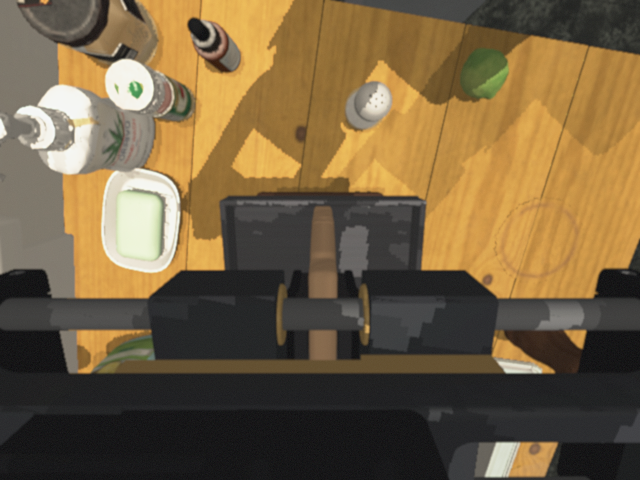

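```bash
python3 - <<'E'
from h import *
np.set_printoptions(precision=4,suppress=True)
f=np.array([.6103,-.154]);a=np.radians(8.7);ex=np.array([np.cos(a),np.sin(a)]);ey=np.array([-ex[1],ex[0]])
for n in ['side0','top0','top4']:
    p,W=cloud(n); q=W[...,:2]-f; x=q@ex; y=q@ey; z=W[...,2]
    m=(abs(x)<.006)&(abs(y)<.04)&(z>.12)&(z<.25)&(p.max(-1)>70)
    if m.sum()>20:
        A=np.c_[y[m],z[m],np.ones(m.sum())]; c=np.linalg.lstsq(A,x[m],rcond=None)[0]
        print(n,'face',m.sum(),'x at z.2',c[2]+.2*c[1],'yaw corr',np.degrees(np.arctan(-c[0])),'tilt',c[1],'y rng',np.percentile(y[m],[1,99]))
    # edges of face in the image rows
# side0: face outline & dark slots in image -> ray onto face plane
p,d,K,r,t=load('side0'); R=cv2.Rodrigues(r)[0]; o=-R.T@t
nrm=np.array([ex[0],ex[1],0]); f3=np.array([*f,0])
v,u=np.mgrid[0:480,0:640]; w=np.stack([(u-K[2])/K[0],(v-K[3])/K[1],np.ones_like(u,float)],-1)@R
s=((f3-o)@nrm)/(w@nrm); P=o+w*s[...,None]; yy=(P[...,:2]-f)@ey; zz=P[...,2]
g=p.max(-1).astype(float)
from scipy.interpolate import griddata
Y,Z=np.meshgrid(np.arange(.045,-.045,-.0005),np.arange(.28,.05,-.0005))
uv=np.array([proj('side0',np.c_[f[0]+Y.ravel()*ey[0],f[1]+Y.ravel()*ey[1],Z.ravel()])]).reshape(*Y.shape,2).astype(np.float32)
im=cv2.remap(p[:,:,::-1],uv[...,0],uv[...,1],1)
cv2.imwrite('pics/rect.png',im)
# slots: dark blobs
G=im.max(-1); D=((G<70)&(abs(Y)<.027)).astype(np.uint8)
nl,lab,st,ce=cv2.connectedComponentsWithStats(D)
for i in range(1,nl):
    if st[i,4]>150:
        x0,y0,ww,hh,_=st[i]; print('slot y',Y[0,x0],Y[0,x0+ww-1],'z',Z[y0,0],Z[y0+hh-1,0])
for z0 in (.1,.13,.17,.2,.24):
    r=im[int((.28-z0)/.0005)].max(-1).astype(int); print(z0,r[::6])
E
```

```text
side0 face 968 x at z.2 0.0015202489667718155 yaw corr -0.34790507966736467 tilt 0.001108094274311339 y rng [-0.0301  0.0293]
top0 face 331 x at z.2 0.0015810296178893524 yaw corr -0.6874513560045253 tilt 0.0014549935334743458 y rng [-0.0295  0.029 ]
top4 face 215 x at z.2 0.0012318657660747084 yaw corr -1.97419974928851 tilt 0.0017729704658242607 y rng [-0.0097  0.0291]
slot y 0.026999999999999982 -0.023000000000000062 z 0.28 0.268
slot y 0.021499999999999977 0.008999999999999966 z 0.2515 0.22399999999999998
slot y -0.00900000000000005 -0.02050000000000006 z 0.2505 0.22349999999999998
slot y 0.021499999999999977 0.008999999999999966 z 0.18199999999999994 0.15399999999999991
slot y -0.00850000000000005 -0.02100000000000006 z 0.18149999999999994 0.15349999999999991
slot y 0.021499999999999977 0.008999999999999966 z 0.11199999999999988 0.08399999999999985
slot y -0.008000000000000049 -0.02100000000000006 z 0.11149999999999988 0.08449999999999985
0.1 [ 90  80  79  71  89  90  89  88  50  13  10  19  65  88  89  90  92  88
  46  13  12  23  70  90  89  73 111 218 237 234]
0.13 [235 232 222 165  95  92  92  93  92  92  93  94  92  92  91  93  93  93
  92  93  93  93  92  92  95 130 174 181 183 189]
0.17 [229 229 228 180 100  94  94  91  57  14  12  17  66  93  93  93  92  92
  60  13  11  18  69  93 100 188 228 228 228 228]
0.2 [228 228 228 162  96  93  92  91  91  92  93  93  93  92  91  91  91  92
  91  92  92  93  92  92  93 154 226 227 227 227]
0.24 [229 229 229 190  95  91  90  90  71  36  35  38  73  90  90  90  90  93
  63  36  36  34  73  90  92 161 227 228 227 227]
```

View pics/rect.png

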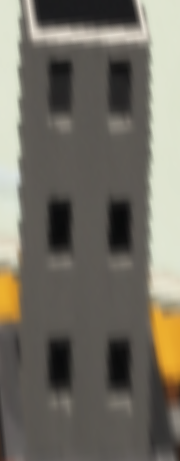

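From the side view the slots sit at y = +15.2 and -14.8 mm in my frame, with the face 1.5 mm further back, and their height fits nominal. The plate is about 32 mm off the face. I correct by 1 mm sideways, lower to 23.5 mm above home and approach.

```bash
python3 -m handwheel '[{"hand":-1,"dx":0.02,"dy":-0.11,"dz":-0.5,"wx":0,"wy":0,"wz":0},{"hand":-1,"dx":0.5,"dy":0.08,"dz":-0.5,"wx":0,"wy":0,"wz":0},{"hand":-1,"dx":0.5,"dy":0.08,"dz":0,"wx":0,"wy":0,"wz":0},{"hand":-1,"dx":0.3,"dy":0.04,"dz":0,"wx":0,"wy":0,"wz":0},{"hand":-1,"dx":0,"dy":0,"dz":0,"wx":0,"wy":0,"wz":0},{"hand":-1,"dx":0,"dy":0,"dz":0,"wx":0,"wy":0,"wz":0},{"hand":-1,"dx":0,"dy":0,"dz":0,"wx":0,"wy":0,"wz":0}]'
cat > st.py <<'E'
from rig import bot
import numpy as np
s=bot.read_state(); f=np.array([.6103,-.154]);a=np.radians(8.7);ex=np.array([np.cos(a),np.sin(a)]);ey=np.array([-ex[1],ex[0]])
q=s['position'][:2]-f; F=s['force']
print('t',s['time_s'],'plate gap mm',round((.0015-(q@ex+.048))*1e3,2),'y off',round((q@ey)*1e3-.2,2),'above home',round((s['position'][2]-.0715-.145)*1e3,2),'Fx',round(F[:2]@ex,2),'Fy',round(F[:2]@ey,2),'Fz',round(F[2],2),'M',np.round(s['moment'],2), 'yaw',np.round(np.degrees(np.arctan2(-s['tcp_rot'][1,0],-s['tcp_rot'][0,0])),2),'zax',np.round(s['tcp_rot'][:,2],4))
E
python3 st.py; python3 st.py
```

```text
time_s: 12.0
position: [0.5455, -0.1649, 0.2401]
tcp_rot: [[-0.989, -0.151, -0.0], [-0.151, 0.989, -0.0], [0.0, 0.0, -1.0]]
force: [0.0, 0.1, -5.0]
opening: 0.137
t 12.0 plate gap mm 19.23 y off -1.16 above home 23.57 Fx 0.05 Fy 0.06 Fz -5.02 M [0.03 0.12 0.01] yaw 8.66 zax [-2.e-04 -0.e+00 -1.e+00]
t 12.0 plate gap mm 19.23 y off -1.16 above home 23.57 Fx 0.05 Fy 0.06 Fz -5.02 M [0.03 0.12 0.01] yaw 8.66 zax [-2.e-04 -0.e+00 -1.e+00]
```

```bash
python3 -m handwheel '[{"hand":-1,"dx":-0.02,"dy":0.1,"dz":0,"wx":0,"wy":0,"wz":0},{"hand":-1,"dx":0.2,"dy":0.03,"dz":0,"wx":0,"wy":0,"wz":0},{"hand":-1,"dx":0.2,"dy":0.03,"dz":0,"wx":0,"wy":0,"wz":0},{"hand":-1,"dx":0,"dy":0,"dz":0,"wx":0,"wy":0,"wz":0},{"hand":-1,"dx":0,"dy":0,"dz":0,"wx":0,"wy":0,"wz":0}]'>/dev/null; python3 st.py
python3 -m handwheel '[{"hand":-1,"dx":0.1,"dy":0.02,"dz":0,"wx":0,"wy":0,"wz":0},{"hand":-1,"dx":0.1,"dy":0.01,"dz":0,"wx":0,"wy":0,"wz":0},{"hand":-1,"dx":0,"dy":0,"dz":0,"wx":0,"wy":0,"wz":0}]'>/dev/null; python3 st.py
python3 -m handwheel '[{"hand":-1,"dx":0.1,"dy":0.02,"dz":0,"wx":0,"wy":0,"wz":0},{"hand":-1,"dx":0.1,"dy":0.01,"dz":0,"wx":0,"wy":0,"wz":0},{"hand":-1,"dx":0,"dy":0,"dz":0,"wx":0,"wy":0,"wz":0}]'>/dev/null; python3 st.py
```

```text
t 12.5 plate gap mm 15.08 y off -0.17 above home 23.5 Fx 0.56 Fy 0.88 Fz -5.0 M [0.08 0.13 0.05] yaw 8.67 zax [-1.e-04  0.e+00 -1.e+00]
t 12.8 plate gap mm 12.88 y off -0.24 above home 23.56 Fx -0.44 Fy -0.14 Fz -6.28 M [ 0.06  0.05 -0.01] yaw 8.66 zax [ 3.e-04 -1.e-04 -1.e+00]
t 13.1 plate gap mm 10.85 y off -0.22 above home 23.57 Fx 0.14 Fy -0.46 Fz -5.17 M [0.04 0.04 0.02] yaw 8.66 zax [ 3.e-04 -0.e+00 -1.e+00]
```

```bash
python3 -m handwheel '[{"hand":-1,"dx":0.1,"dy":0.02,"dz":0,"wx":0,"wy":0,"wz":0},{"hand":-1,"dx":0.1,"dy":0.01,"dz":0,"wx":0,"wy":0,"wz":0},{"hand":-1,"dx":0,"dy":0,"dz":0,"wx":0,"wy":0,"wz":0}]'>/dev/null; python3 st.py
python3 -m handwheel '[{"hand":-1,"dx":0.1,"dy":0.02,"dz":0,"wx":0,"wy":0,"wz":0},{"hand":-1,"dx":0.1,"dy":0.01,"dz":0,"wx":0,"wy":0,"wz":0},{"hand":-1,"dx":0,"dy":0,"dz":0,"wx":0,"wy":0,"wz":0}]'>/dev/null; python3 st.py
python3 -m handwheel '[{"hand":-1,"dx":0.1,"dy":0.02,"dz":0,"wx":0,"wy":0,"wz":0},{"hand":-1,"dx":0.1,"dy":0.01,"dz":0,"wx":0,"wy":0,"wz":0},{"hand":-1,"dx":0,"dy":0,"dz":0,"wx":0,"wy":0,"wz":0}]'>/dev/null; python3 st.py
```

```text
t 13.4 plate gap mm 8.86 y off -0.21 above home 23.54 Fx 0.45 Fy -1.34 Fz -5.45 M [-0.01  0.12  0.01] yaw 8.66 zax [ 3.e-04  0.e+00 -1.e+00]
t 13.7 plate gap mm 6.82 y off -0.23 above home 23.55 Fx 0.39 Fy -0.22 Fz -5.4 M [-0.04  0.08 -0.02] yaw 8.67 zax [ 3.e-04 -0.e+00 -1.e+00]
t 14.0 plate gap mm 4.81 y off -0.19 above home 23.54 Fx -0.03 Fy -0.15 Fz -4.31 M [-0.03  0.05 -0.05] yaw 8.67 zax [ 3.e-04  0.e+00 -1.e+00]
```

The claws are going into the slots with no contact force.

```bash
python3 -m handwheel '[{"hand":-1,"dx":0.1,"dy":0.02,"dz":0,"wx":0,"wy":0,"wz":0},{"hand":-1,"dx":0.1,"dy":0.01,"dz":0,"wx":0,"wy":0,"wz":0},{"hand":-1,"dx":0,"dy":0,"dz":0,"wx":0,"wy":0,"wz":0}]'>/dev/null; python3 st.py
python3 -m handwheel '[{"hand":-1,"dx":0.1,"dy":0.02,"dz":0,"wx":0,"wy":0,"wz":0},{"hand":-1,"dx":0,"dy":0,"dz":0,"wx":0,"wy":0,"wz":0}]'>/dev/null; python3 st.py
python3 -m handwheel '[{"hand":-1,"dx":0.1,"dy":0.01,"dz":0,"wx":0,"wy":0,"wz":0},{"hand":-1,"dx":0,"dy":0,"dz":0,"wx":0,"wy":0,"wz":0}]'>/dev/null; python3 st.py
```

```text
t 14.3 plate gap mm 2.78 y off -0.25 above home 23.57 Fx -0.33 Fy 0.18 Fz -5.71 M [-0.08  0.08 -0.05] yaw 8.66 zax [ 4.e-04 -0.e+00 -1.e+00]
t 14.5 plate gap mm 1.83 y off -0.16 above home 23.55 Fx -0.06 Fy 0.42 Fz -4.96 M [-0.11  0.05 -0.05] yaw 8.67 zax [ 2.e-04 -1.e-04 -1.e+00]
t 14.7 plate gap mm 1.49 y off -0.18 above home 23.43 Fx -2.4 Fy -0.56 Fz -4.1 M [-0.15  0.38 -0.05] yaw 8.67 zax [-0.0014 -0.     -1.    ]
```

The plate touches the face at a reading of about 1.6 mm. I back off 0.5 mm and lower the hooks behind the face on to the catch.

```bash
python3 -m handwheel '[{"hand":-1,"dx":-0.1,"dy":-0.015,"dz":0,"wx":0,"wy":0,"wz":0},{"hand":-1,"dx":0,"dy":0,"dz":-0.15,"wx":0,"wy":0,"wz":0},{"hand":-1,"dx":0,"dy":0,"dz":0,"wx":0,"wy":0,"wz":0}]'>/dev/null; python3 st.py
python3 -m handwheel '[{"hand":-1,"dx":0,"dy":0,"dz":-0.1,"wx":0,"wy":0,"wz":0},{"hand":-1,"dx":0,"dy":0,"dz":-0.1,"wx":0,"wy":0,"wz":0},{"hand":-1,"dx":0,"dy":0,"dz":0,"wx":0,"wy":0,"wz":0}]'>/dev/null; python3 st.py
python3 -m handwheel '[{"hand":-1,"dx":0,"dy":0,"dz":-0.1,"wx":0,"wy":0,"wz":0},{"hand":-1,"dx":0,"dy":0,"dz":-0.1,"wx":0,"wy":0,"wz":0},{"hand":-1,"dx":0,"dy":0,"dz":0,"wx":0,"wy":0,"wz":0}]'>/dev/null; python3 st.py
```

```text
t 15.0 plate gap mm 1.87 y off -0.23 above home 21.93 Fx 0.62 Fy -0.09 Fz -5.61 M [-0.08  0.11 -0.06] yaw 8.66 zax [ 4.e-04  0.e+00 -1.e+00]
t 15.3 plate gap mm 1.9 y off -0.21 above home 19.88 Fx -0.11 Fy -1.09 Fz -5.47 M [-0.07  0.11 -0.04] yaw 8.66 zax [ 1.e-04  0.e+00 -1.e+00]
t 15.6 plate gap mm 2.43 y off -0.2 above home 18.05 Fx -2.94 Fy -0.8 Fz -5.29 M [-0.06  0.39 -0.06] yaw 8.67 zax [-1.e-03 -1.e-04 -1.e+00]
```

```bash
python3 -m handwheel '[{"hand":-1,"dx":0,"dy":0,"dz":-0.1,"wx":0,"wy":0,"wz":0},{"hand":-1,"dx":0,"dy":0,"dz":0,"wx":0,"wy":0,"wz":0}]'>/dev/null; python3 st.py
python3 -m handwheel '[{"hand":-1,"dx":0,"dy":0,"dz":-0.1,"wx":0,"wy":0,"wz":0},{"hand":-1,"dx":0,"dy":0,"dz":0,"wx":0,"wy":0,"wz":0}]'>/dev/null; python3 st.py
python3 -m handwheel '[{"hand":-1,"dx":0,"dy":0,"dz":-0.1,"wx":0,"wy":0,"wz":0},{"hand":-1,"dx":0,"dy":0,"dz":0,"wx":0,"wy":0,"wz":0}]'>/dev/null; python3 st.py
```

```text
t 15.8 plate gap mm 2.59 y off -0.2 above home 17.32 Fx -4.65 Fy -0.77 Fz -0.95 M [-0.12  0.62 -0.04] yaw 8.67 zax [-1.1e-03 -2.0e-04 -1.0e+00]
t 16.0 plate gap mm 2.71 y off -0.24 above home 16.69 Fx -5.95 Fy -0.26 Fz 1.2 M [-0.08  0.78 -0.04] yaw 8.67 zax [-1.2e-03 -4.0e-04 -1.0e+00]
t 16.2 plate gap mm 2.87 y off -0.27 above home 16.13 Fx -6.51 Fy -0.25 Fz 3.64 M [-0.12  0.91  0.03] yaw 8.67 zax [-1.3e-03 -7.0e-04 -1.0e+00]
```

The catch now carries the weight (16 mm above home, hooked). I relax the preload and release.

```bash
python3 -m handwheel '[{"hand":-1,"dx":0.05,"dy":0,"dz":0.15,"wx":0,"wy":0,"wz":0},{"hand":-1,"dx":0,"dy":0,"dz":0,"wx":0,"wy":0,"wz":0}]'>/dev/null; python3 st.py
python3 -m handwheel '[{"hand":-0.6,"dx":0,"dy":0,"dz":0,"wx":0,"wy":0,"wz":0},{"hand":-0.4,"dx":0,"dy":0,"dz":0,"wx":0,"wy":0,"wz":0},{"hand":-0.2,"dx":0,"dy":0,"dz":0,"wx":0,"wy":0,"wz":0},{"hand":-0.2,"dx":0,"dy":0,"dz":0,"wx":0,"wy":0,"wz":0},{"hand":-0.2,"dx":0,"dy":0,"dz":0,"wx":0,"wy":0,"wz":0},{"hand":-0.2,"dx":0,"dy":0,"dz":0,"wx":0,"wy":0,"wz":0}]'
python3 snap.py 5 side top wrist
```

```text
t 16.4 plate gap mm 2.74 y off -0.19 above home 16.65 Fx -6.1 Fy -1.24 Fz 0.19 M [-0.19  0.86 -0.07] yaw 8.67 zax [-2.7e-03 -2.0e-04 -1.0e+00]
time_s: 17.0
position: [0.5631, -0.1613, 0.2331]
tcp_rot: [[-0.989, -0.151, 0.0], [-0.151, 0.989, -0.0], [-0.0, -0.0, -1.0]]
force: [0.3, -0.6, -1.1]
opening: 0.394
17.15 [ 0.5629 -0.1613  0.2331] [-0.672   0.0514  0.8118] [ 0.0247 -0.0082 -0.0074] [-0.9886 -0.1507 -0.0002]
```

View pics/side5.png

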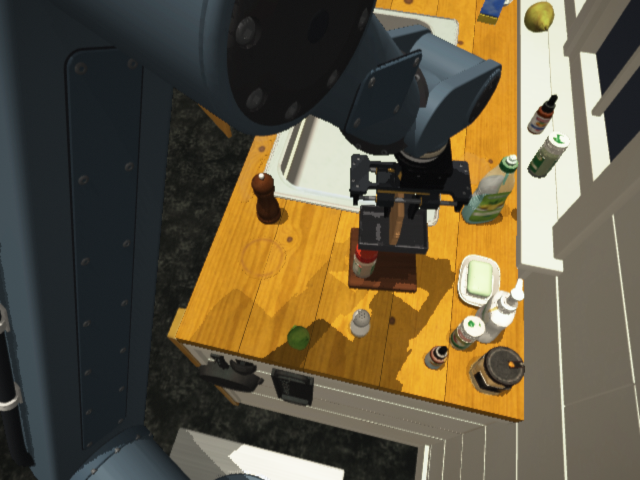

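View pics/wrist5.png

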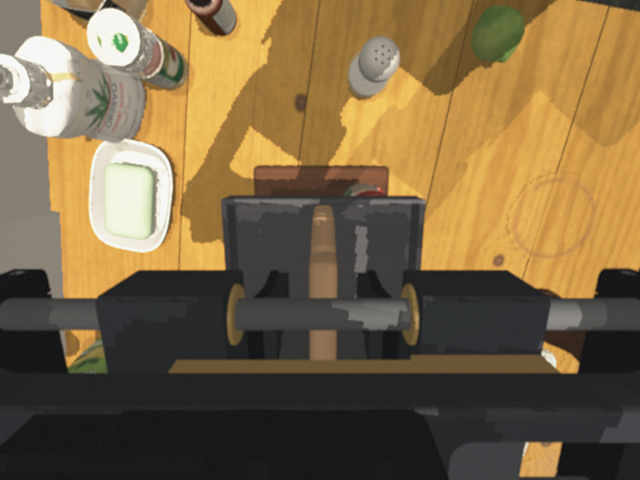

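The shelf hangs level and free, with the fingers clear of the board on both sides (board at column 322, fingers at 270 and 375). I rise, shut the fingers and move over the lip.

```bash
python3 -m handwheel '[{"hand":-0.1,"dx":0,"dy":0,"dz":1,"wx":0,"wy":0,"wz":0},{"hand":-0.1,"dx":0,"dy":0,"dz":2,"wx":0,"wy":0,"wz":0},{"hand":-0.1,"dx":0,"dy":0,"dz":3,"wx":0,"wy":0,"wz":0},{"hand":-1,"dx":0,"dy":0,"dz":3,"wx":0,"wy":0,"wz":0},{"hand":-1,"dx":2,"dy":0.3,"dz":0,"wx":0,"wy":0,"wz":0},{"hand":-1,"dx":1.95,"dy":0.33,"dz":0,"wx":0,"wy":0,"wz":0},{"hand":-1,"dx":0,"dy":0,"dz":-1,"wx":0,"wy":0,"wz":0},{"hand":-1,"dx":0,"dy":0,"dz":-1,"wx":0,"wy":0,"wz":0},{"hand":-1,"dx":0,"dy":0,"dz":0,"wx":0,"wy":0,"wz":0},{"hand":-1,"dx":0,"dy":0,"dz":0,"wx":0,"wy":0,"wz":0}]'
python3 snap.py 6 side top wrist
python3 - <<'E'
from h import *
f=np.array([.6103,-.154]);a=np.radians(8.7);ex=np.array([np.cos(a),np.sin(a)]);ey=np.array([-ex[1],ex[0]])
for n in ['side6','top6','wrist6']:
    p,W=cloud(n); q=W[...,:2]-f; x=q@ex; y=q@ey; z=W[...,2]
    for nm,m in dict(floorL=(x>-.08)&(x<-.03)&(y>.015)&(y<.05),floorR=(x>-.08)&(x<-.03)&(y<-.015)&(y>-.05)).items():
        m=m&(z>.15)&(z<.19)
        if m.sum()>30:
            c=np.linalg.lstsq(np.c_[x[m],np.ones(m.sum())],z[m],rcond=None)[0]; print(n,nm,m.sum(),np.median(z[m]),'slope',c[0])
    m=(x>-.025)&(x<.003)&(abs(y)<.034)&(z>.265)&(z<.29); print(n,'lip',m.sum(),np.median(z[m]) if m.any() else 0)
E
```

```text
time_s: 18.15
position: [0.6012, -0.1549, 0.3022]
tcp_rot: [[-0.989, -0.15, -0.002], [-0.15, 0.989, 0.001], [0.002, 0.001, -1.0]]
force: [-1.2, 0.7, -0.1]
opening: 0.011
18.3 [ 0.6022 -0.1553  0.3034] [ 0.5245  0.6286 -0.6077] [0.0779 0.0443 0.0132] [-0.9886 -0.1503 -0.0003]
side6 floorL 362 0.16283489969710932 slope 0.025310498638636894
side6 floorR 362 0.16283236814277618 slope 0.03387273860916178
side6 lip 409 0.2779561179249659
top6 floorR 184 0.16409153620179115 slope 0.01654610596222312
top6 lip 27 0.2794275179014673
wrist6 floorL 2286 0.1631950999027747 slope 0.031013516328881784
wrist6 floorR 2307 0.16313462569359405 slope 0.03209583664793774
wrist6 lip 2517 0.27831667289863327
```

View pics/wrist6.png

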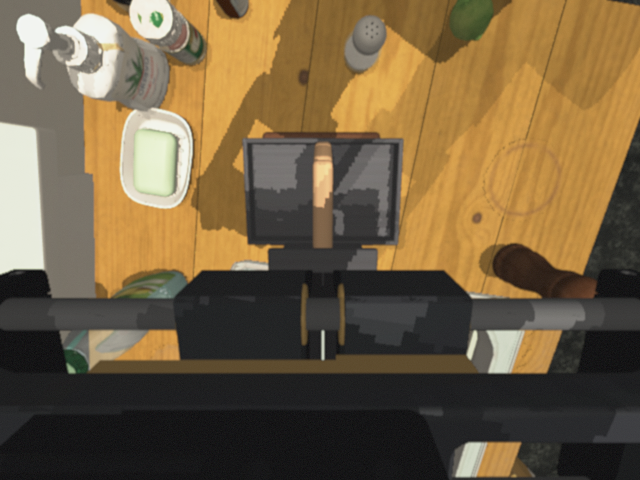

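View pics/side6.png

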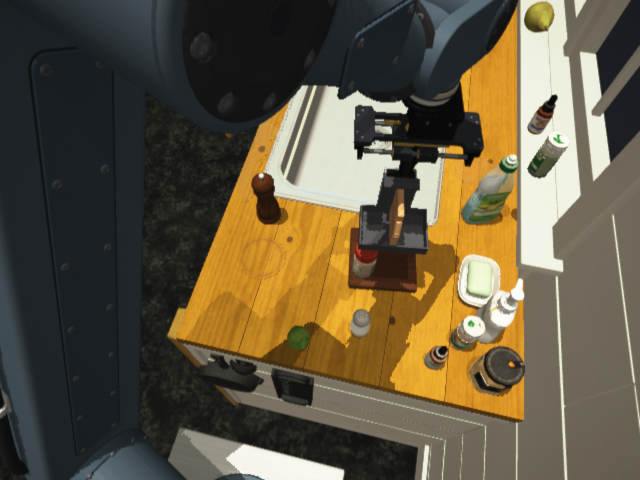

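The shelf hangs with its front drooping 0.03 rad, inside the 0.08 limit, and the lip is at z ≈ 0.278. Now I press on the lip gently.

```bash
python3 -m handwheel '[{"hand":-1,"dx":0.02,"dy":0.02,"dz":-1,"wx":0,"wy":0,"wz":0},{"hand":-1,"dx":0,"dy":0,"dz":-0.9,"wx":0,"wy":0,"wz":0},{"hand":-1,"dx":0,"dy":0,"dz":-0.4,"wx":0,"wy":0,"wz":0},{"hand":-1,"dx":0,"dy":0,"dz":0,"wx":0,"wy":0,"wz":0}]'
python3 -m handwheel '[{"hand":-1,"dx":0,"dy":0,"dz":-0.15,"wx":0,"wy":0,"wz":0},{"hand":-1,"dx":0,"dy":0,"dz":-0.15,"wx":0,"wy":0,"wz":0},{"hand":-1,"dx":0,"dy":0,"dz":0,"wx":0,"wy":0,"wz":0}]' | grep -v rot
python3 -m handwheel '[{"hand":-1,"dx":0,"dy":0,"dz":-0.15,"wx":0,"wy":0,"wz":0},{"hand":-1,"dx":0,"dy":0,"dz":0,"wx":0,"wy":0,"wz":0}]' | grep -v rot
python3 -m handwheel '[{"hand":-1,"dx":0,"dy":0,"dz":-0.15,"wx":0,"wy":0,"wz":0},{"hand":-1,"dx":0,"dy":0,"dz":0,"wx":0,"wy":0,"wz":0}]' | grep -v rot
```

```text
time_s: 18.7
position: [0.6021, -0.1546, 0.2791]
tcp_rot: [[-0.989, -0.151, -0.002], [-0.151, 0.989, 0.001], [0.002, 0.001, -1.0]]
force: [0.2, -0.4, 0.5]
opening: 0.006
time_s: 19.0
position: [0.6028, -0.1549, 0.2779]
force: [-0.4, -0.0, 3.6]
opening: 0.007
time_s: 19.2
position: [0.6031, -0.1553, 0.2774]
force: [-2.6, 0.2, 6.5]
opening: -0.002
time_s: 19.4
position: [0.6031, -0.1554, 0.2761]
force: [-1.4, 0.5, 7.5]
opening: 0.003
```

```bash
python3 -m handwheel '[{"hand":-1,"dx":0,"dy":0,"dz":-0.15,"wx":0,"wy":0,"wz":0},{"hand":-1,"dx":0,"dy":0,"dz":0,"wx":0,"wy":0,"wz":0}]' | grep -v rot
python3 -m handwheel '[{"hand":-1,"dx":0,"dy":0,"dz":-0.15,"wx":0,"wy":0,"wz":0},{"hand":-1,"dx":0,"dy":0,"dz":0,"wx":0,"wy":0,"wz":0}]' | grep -v rot
python3 -m handwheel '[{"hand":-1,"dx":0,"dy":0,"dz":-0.15,"wx":0,"wy":0,"wz":0},{"hand":-1,"dx":0,"dy":0,"dz":0,"wx":0,"wy":0,"wz":0}]' | grep -v rot
```

```text
time_s: 19.6
position: [0.6032, -0.1554, 0.2745]
force: [-2.0, 0.1, 7.2]
opening: 0.004
time_s: 19.8
position: [0.6032, -0.1553, 0.2722]
force: [-1.0, -1.3, 5.7]
opening: 0.006
time_s: 20.0
position: [0.6032, -0.1552, 0.2705]
force: [-0.4, -0.2, 6.4]
opening: 0.003
```

It's sliding down the catch at about 6–7 N, well under the limit. I continue.

```bash
python3 -m handwheel '[{"hand":-1,"dx":0,"dy":0,"dz":-0.15,"wx":0,"wy":0,"wz":0},{"hand":-1,"dx":0,"dy":0,"dz":0,"wx":0,"wy":0,"wz":0}]' | grep -v rot
python3 -m handwheel '[{"hand":-1,"dx":0,"dy":0,"dz":-0.15,"wx":0,"wy":0,"wz":0},{"hand":-1,"dx":0,"dy":0,"dz":0,"wx":0,"wy":0,"wz":0}]' | grep -v rot
python3 -m handwheel '[{"hand":-1,"dx":0,"dy":0,"dz":-0.15,"wx":0,"wy":0,"wz":0},{"hand":-1,"dx":0,"dy":0,"dz":0,"wx":0,"wy":0,"wz":0}]' | grep -v rot
python3 -m handwheel '[{"hand":-1,"dx":0,"dy":0,"dz":-0.15,"wx":0,"wy":0,"wz":0},{"hand":-1,"dx":0,"dy":0,"dz":0,"wx":0,"wy":0,"wz":0}]' | grep -v rot
```

```text
time_s: 20.2
position: [0.6032, -0.1552, 0.2689]
force: [0.7, 0.5, 5.3]
opening: 0.005
time_s: 20.4
position: [0.6032, -0.1551, 0.2674]
force: [0.1, -0.5, 4.9]
opening: 0.006
time_s: 20.6
position: [0.6032, -0.1551, 0.2659]
force: [-0.7, -0.2, 4.6]
opening: 0.008
time_s: 20.8
position: [0.6029, -0.1549, 0.2638]
force: [-0.6, -0.5, -0.0]
opening: 0.005
```

The force dropped to zero at z = 0.264, which is likely the snap. I press a little further to feel the bottom.

```bash
python3 -m handwheel '[{"hand":-1,"dx":0,"dy":0,"dz":-0.1,"wx":0,"wy":0,"wz":0},{"hand":-1,"dx":0,"dy":0,"dz":0,"wx":0,"wy":0,"wz":0}]' | grep -v rot
python3 -m handwheel '[{"hand":-1,"dx":0,"dy":0,"dz":-0.1,"wx":0,"wy":0,"wz":0},{"hand":-1,"dx":0,"dy":0,"dz":0,"wx":0,"wy":0,"wz":0}]' | grep -v rot
python3 -m handwheel '[{"hand":-1,"dx":0,"dy":0,"dz":-0.1,"wx":0,"wy":0,"wz":0},{"hand":-1,"dx":0,"dy":0,"dz":0,"wx":0,"wy":0,"wz":0}]' | grep -v rot
```

```text
time_s: 21.0
position: [0.6026, -0.1548, 0.2627]
force: [-1.0, 1.0, 4.1]
opening: 0.002
time_s: 21.2
position: [0.6026, -0.1548, 0.2626]
force: [-0.9, 1.1, 7.4]
opening: 0.006
time_s: 21.4
position: [0.6027, -0.1548, 0.2625]
force: [-3.3, 0.5, 11.3]
opening: 0.006
```

There is a hard stop at z = 0.2626, where nominal home is 0.263. I lift off, retreat and check.

```bash
python3 -m handwheel '[{"hand":-1,"dx":0,"dy":0,"dz":0.5,"wx":0,"wy":0,"wz":0},{"hand":-1,"dx":0,"dy":0,"dz":2,"wx":0,"wy":0,"wz":0},{"hand":-1,"dx":0,"dy":0,"dz":3,"wx":0,"wy":0,"wz":0},{"hand":-1,"dx":0,"dy":0,"dz":3,"wx":0,"wy":0,"wz":0},{"hand":-1,"dx":-1,"dy":3.5,"dz":0,"wx":0,"wy":0,"wz":0},{"hand":-1,"dx":-1,"dy":3.5,"dz":0,"wx":0,"wy":0,"wz":0},{"hand":-1,"dx":-1,"dy":3.5,"dz":0,"wx":0,"wy":0,"wz":0},{"hand":-1,"dx":-1,"dy":3.5,"dz":0,"wx":0,"wy":0,"wz":0},{"hand":-1,"dx":-1,"dy":3.5,"dz":0,"wx":0,"wy":0,"wz":0},{"hand":-1,"dx":-1,"dy":3.5,"dz":0,"wx":0,"wy":0,"wz":0}]' | grep -v rot
python3 -m handwheel '[{"hand":-1,"dx":0,"dy":0,"dz":0,"wx":0,"wy":0,"wz":0},{"hand":-1,"dx":0,"dy":0,"dz":0,"wx":0,"wy":0,"wz":0}]' | grep -v rot
python3 snap.py 7 side top
python3 - <<'E'
from h import *
f=np.array([.6103,-.154]);a=np.radians(8.7);ex=np.array([np.cos(a),np.sin(a)]);ey=np.array([-ex[1],ex[0]])
for n in ['side7','top7']:
    p,W=cloud(n); q=W[...,:2]-f; x=q@ex; y=q@ey; z=W[...,2]
    for nm,m in dict(floorL=(x>-.08)&(x<-.03)&(y>.015)&(y<.05),floorR=(x>-.08)&(x<-.03)&(y<-.015)&(y>-.05)).items():
        m=m&(z>.135)&(z<.175)
        if m.sum()>30:
            c=np.linalg.lstsq(np.c_[x[m],np.ones(m.sum())],z[m],rcond=None)[0]; print(n,nm,m.sum(),np.median(z[m]),'slope',c[0])
    m=(x>-.025)&(x<.001)&(abs(y)<.034)&(z>.25)&(z<.29); print(n,'lip',m.sum(),np.median(z[m]) if m.any() else 0,'y mid',np.mean(np.percentile(y[m],[2,98])),'x rng',np.percentile(x[m],[2,98]))
p0,W0=cloud('top0');p1,W1=cloud('top7')
for nm,(u,v) in dict(mill=(238,185),salt=(369,294)).items(): print(nm,W0[v,u],W1[v,u])
a=cv2.imread('pics/side7.png');cv2.imwrite('pics/s7z.png',cv2.resize(a[130:340,230:440],None,fx=2.8,fy=2.8,interpolation=2))
E
```

```text
time_s: 22.4
position: [0.5416, 0.0566, 0.3446]
force: [0.3, 0.1, -0.4]
opening: 0.008
time_s: 22.6
position: [0.5422, 0.0557, 0.345]
force: [0.3, -0.1, -0.4]
opening: 0.007
22.7 [0.5429 0.0544 0.3451] [-0.0812 -0.095  -0.0675] [0.0167 0.0057 0.0225] [-0.9887 -0.1501  0.0005]
side7 floorL 352 0.14693506896946473 slope 0.023821888263685517
side7 floorR 353 0.14692203982167404 slope 0.020919442090817954
side7 lip 412 0.2617140896656436 y mid 0.0008749134286985694 x rng [-0.02449661 -0.00210802]
top7 floorL 437 0.1476690266516977 slope 0.02464612230570041
top7 floorR 341 0.14776089188541852 slope 0.025208739170161476
top7 lip 485 0.2625936612096479 y mid 0.0010376341154195862 x rng [-0.02398311 -0.00236523]
mill [0.64116349 0.1256887  0.16185198] [0.53332775 0.03009341 0.6882014 ]
salt [ 0.41935928 -0.13597457  0.0878309 ] [ 0.41939236 -0.13589907  0.08849052]
```

View pics/s7z.png

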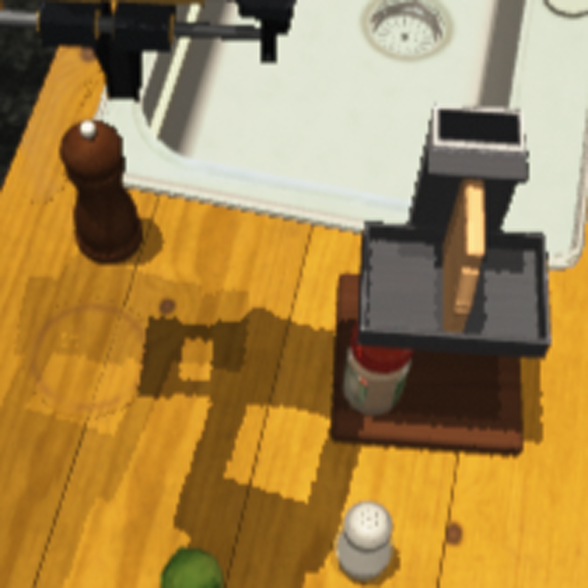

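```bash
python3 -c "
from rig import hand_in,bot
print(bot.read_state()['time_s'],bot.read_state()['qvel']);print(hand_in())"
```

```text
22.7 [-0.74816508  0.05116152 -0.33160576  0.10327726  0.08882871  0.16186938]
the job is handed in; nothing more can be done
None
```

The shelf is hooked into the top slots, pressed home and handed in at 22.7 s; no verdict was reported. I have no direct reading of the catch. That it locked is inferred from the force drop and hard stop below.

- **Finding the height:** I touched the top of the post with shut fingers. Contact came at z ≈ 0.258, so the post stands at about nominal height.
- **Hooking:** I gripped the board, slid the claws in 23.5 mm above home and lowered them on to the catch. There was no contact force until the plate met the face, at about 2.4 N.
- **Pressing:** Pushing down on the lip near the plate read at most 7.5 N on the way. The force dropped to zero at z = 0.264, and there was then a hard stop at 0.2626, against 0.263 nominal. I tested that stop with 11 N.
- **Final position:** Depth images with the arm clear put the lip at about 0.262, roughly 1 mm off sideways. The front droops about 0.024 rad, inside the 0.08 limit.
- **Other items:** The salt shaker is within 1 mm of where it started. The mill and jar look untouched in the side view. I did not measure them: the arm blocked the top view of the mill, and the shelf partly covers the jar.
- **Disagreements:** Camera and touch differed by 1–1.5 mm on where the face lies. My lift check also read 1.5 mm low at first because the arm sagged under load.

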